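Start the blower and push the enclosure window up to its working-height mark

TASK

Get the small ventilated enclosure on the bench ready for work: first press its green blower button down until it stays in, so that air is already being drawn when the window opens. Then push the counterweighted front window up with your fingertips from beneath its lip until the underside of the lip is level with the red marker on the left column, and take the hand away. Only push: do not pinch the lip, and leave the glassware, bottle and stopper where they stand.

Things in the scene. Friction and masses are not known exactly. Their poses are not given: they have to be found in the camera images.
- hood: Bench-top ventilated enclosure, white with aluminium columns, 340 mm wide, 165 mm deep plus a front console, 515 mm high, on 45 mm feet, fixed. Origin: bench level, mid-width, at the window's front face; z up, x into the enclosure (the user stands on the -x side), y to the user's left. A sill under the window, top at z 87 mm, reaches 30 mm forward. Other points' axes are parallel.
- blower_button (a joint): Travel of the green push-button: 0 = out, 0.006 m = pressed fully in. It goes straight down, needs about 3 N, and stays where it is pushed (latches). It counts as on past 0.0045.
- button_top (a point): Centre of the top of the green button (30 mm across, 12 mm above its black bezel), facing up; it moves down with the button. With the button out it lies at x -112, y 57, z 101.5 mm in the enclosure's frame. It sits on a white console ahead of the sill: x -155 to -30, y 17 to 112 mm, 45 mm clear of the bench, top at z 86 mm.
- window (a joint): Height of the window above its lowest position, in m, 0 to 0.21; it slides straight up. Counterweights in the columns balance it: it stays at any height where it is left, and a steady push of about 5 N plus a little for speed moves it either way.
- lip_edge (a point): Middle of the front lower edge of the window's lip; rises with it (z = 130 mm plus the window's travel). The lip is an aluminium plate 240 mm long along y, 5 mm thick, with a flat underside, reaching 44 mm forward of the window. Below it is free space down to the sill and the bench, so fingertips slanting down at about 45 degrees reach under it from the front.
- lip_top (a point): Middle of the top of the black cover that slopes from the glass down to the lip plate, 24 mm above the lip's underside and at the window's front face; rises with it. Fingers that press the cover and the plate at the same time are pinching the lip.
- mark (a point): The marked height: a point on the white line of the red marker, a clip 40 mm wide and 22 mm high on the front of the left column (30 mm wide, centred at y 155 mm, 8 mm proud of the window), with its pointer towards the window. Its height differs from day to day (z 230 to 295 mm).
- water_bath: White water bath, a box about 250 mm square turned by 60 degrees, on the bench to the left of the enclosure, 205 mm high with a black chuck key lying on it (up to 216 mm): an obstacle, fixed. Origin: bench level, near its middle. Its nearest corner stays 100 mm or more from the green button; a small glass beaker, 71 mm high, stands before it.
- beaker: Glass beaker, 74 mm across, 96 mm high, standing inside the enclosure behind the window. Origin: centre of its underside. To be left alone.
- cylinder: Glass measuring cylinder with a blue foot, 62 mm across the foot, 211 mm high, standing inside the enclosure. Origin: centre of its underside. To be left alone.
- wash_bottle: White wash bottle with a red cap and spout, 72 mm across, 225 mm high, on the bench at the left of the enclosure. Origin: centre of its underside. To be left alone.
- stopper: Black rubber stopper, 26 mm across, 22 mm high, on the bench in front of the enclosure. Origin: centre of its underside. To be left alone.

How it is judged:
By the outcome, as a careful person would: the job done as asked, in the order asked, and still so for the second after the job is handed in, with the robot touching nothing.
It also fails if it takes over 48 s, if anything falls off the work surface, if the arm or the gripper's body presses on something with over 40 N, if the wrist force passes 120 N, or if a joint passes its speed limit or range.

ROBOT

A 6-joint arm with a two-finger parallel gripper is mounted at the origin on a cart in front of the work surface, level with it; the furniture and walls round the work are solid. World frame = base frame: x ahead of the robot, y to its left, z up, the work surface at z = 0. Lengths are in m, angles in rad, forces in N, time in s.
With the tool pointing down it reaches from about 0.3 to 0.875 m from the base axis. Payload 6.4 kg.
Tool frame: the origin (TCP) lies on the centre line of the jaws, within the pads' length; the fingertips stand 19 mm ahead of it and the grasp point (between the pads) is the TCP; z points along the fingers, y is the line along which they close (so a half turn about z gives the same grasp; the last joint's range is limited). The gripper opens to 88 mm and grips with 3 to 60 N. Pads are 18 mm wide; open, the fingers measure 123 mm over their backs; the gripper's body (75 mm by 187 mm) begins 45 mm behind the grasp point.
Start: joints at [-1.41, 0.181, 1.607, -0, 1.354, -0.206], TCP at [0.206, -0.537, 0.232] pointing down, gripper open.
Joint ranges: [-2.99, 2.99], [-0.89, 2.07], [0.3, 2.58], [-1.14, 4.28], [0, 2.63], [-3.12, 3.12]. Speed limits (rad/s): [2.57, 2.57, 3.01, 3.14, 3.14, 3.14].

INTERFACE

Orientations are given as a unit quaternion [w, x, y, z].
In Python, from station import sense, snapshot, camera_params, robot gives the robot as it stands. The module is installed in compiled form; this text tells all that it offers.
- The arm moves only by the tool servo_tool, never from a script. Its argument "commands" is a list of rows, each an object of numbers: "wx", "wy", "wz": the turn, a rotation vector about the tool's x, y, z in units of 6 degrees (1.0 is 6 degrees); "dx", "dy", "dz": the shift along the tool's x, y, z in units of 25 mm (1.0 is 25 mm); "jaw": the closure, from -1 (fully open) to 1 (shut). A call has 1 to 12 rows; each row shifts and turns the commanded pose from where the row before left it, along the tool's axes as they then stand; what a row does not reach is not made up. A row lasts 1/12 s, in which the tool goes at most 41.7 mm and 7.16 degrees, less where a joint would pass 70% of its speed; a pose out of reach is approached as far as the arm can. A call is refused whole if a number of a shift passes 1 or a number of a turn 1, either way. A call with a gripper value outside its range is refused whole. The fingers move at their own pace and stop on an object; "force" is the grip in N (left out, the last holds). Time passes only in rows, so rows that do not move let the fingers close. It gives the time, the measured TCP pose, the force, the opening and the grip force at its end, in the units of the state.
- sense(): the state, without advancing time (a new reading comes with each control period).
- snapshot(name): name is "scene" or "side" or "wrist"; returns the picture (480x640x3 uint8, red, green, blue); there is no depth.
- camera_params(name): a dict with "camera_matrix" (3x3 intrinsics, pixels), "k1" (the pictures are not rectified: a ray, as slopes to the right and down, at radius r is drawn at 1 + k1 r^2 times it, then the intrinsics apply), "position" and "rotation" of the camera in the world; the wrist camera has in their place "tool_from_camera" (4x4, takes a point from camera to tool coordinates, whose origin is the TCP and whose axes are the flange's). Camera axes: x right, y down, z forward; pixel columns grow to the right and rows downward; lengths in m; the calibration is good to about 2 mm. A picture is of the moment at which its call begins: read the wrist's pose just before it. camera_params takes no time and is no camera call.
- robot.close_job(): hands the job in; it is judged then, once.
The state is a dict: "t": time; "joints": joint angles; "qd": joint speeds; "joint_efforts": joint torques, N m; "tcp_pos": TCP position; "eef_rot": TCP orientation; "force": force on the tool from outside, world axes, zero at the start; "moment": the same for the moment, N m; "grip_width": finger opening in m; "grasp_force": force on a finger pad.
Only numpy, scipy, OpenCV 4.12 (cv2) and the standard library are available. Lean on these libraries where they do the work, as an engineer would, in place of code of your own. Each camera call takes 0.05 s, during which the arm holds its last target. There are 200 camera calls.

## Working session

There is one attempt and no reset: what is moved stays moved. The work goes in short steps, Python scripts to look and compute and a tool call to move; the robot and the scene stay as the last step left them, time stands still between calls to the robot, and variables do not carry over. Pictures are saved under pics/ and viewed, at most 10 in all, crops included, and the job is handed in when it is done.

Besides the shell and the picture viewer there is one more tool, called after ">>>" by a JSON object that holds its "method" and its "body". servo_tool: Moves the arm, as the interface text tells. Its arguments: {"type":"object","properties":{"commands":{"type":"array"},"force":{"type":"number"}},"required":["commands"]}

```bash
mkdir -p pics
python3 - <<'E'
from station import *
import cv2,numpy as np
print(sense())
for n in("scene","side"):
    cv2.imwrite(f"pics/{n}0.png",snapshot(n)[:,:,::-1]); print(n,camera_params(n))
print(camera_params("wrist"))
E
```

```text
{'t': 0.0, 'joints': array([-1.41034047e+00,  1.81498996e-01,  1.60798680e+00,  1.60736283e-05,
        1.35378105e+00, -2.06323664e-01]), 'qd': array([ 7.75752771e-07, -9.99515839e-04,  1.97820601e-04,  1.97791592e-03,
        5.73524372e-04,  8.06100103e-04]), 'joint_efforts': array([ 6.32086958e-04, -4.33870733e+01, -3.41846538e+01,  7.03671807e-02,
        3.86800384e-02, -1.33383487e-04]), 'tcp_pos': array([ 0.20612319, -0.5362171 ,  0.23124403]), 'eef_rot': array([-8.36692431e-04,  9.83231147e-01,  1.82361759e-01,  2.70409091e-05]), 'force': array([-1.41931128,  0.10951333,  0.54139067]), 'moment': array([-0.01941115, -0.00944116, -0.01150169]), 'grasp_force': 0.0, 'grip_width': 0.08846899811493945}
scene {'camera_matrix': array([[584.46260372,   0.        , 322.57742906],
       [  0.        , 584.46260372, 241.5678534 ],
       [  0.        ,   0.        ,   1.        ]]), 'k1': -0.10834409024908591, 'position': array([0.04929241, 0.62334698, 0.83011838]), 'rotation': array([ 0.11871563, -0.21719753,  0.85095527, -0.46325691])}
side {'camera_matrix': array([[446.63116   ,   0
[... 151 characters left out ...]
50153, 'position': array([0.82878984, 0.45699884, 0.56321424]), 'rotation': array([-0.10798896,  0.1559306 ,  0.83443759, -0.517434  ])}
{'camera_matrix': array([[353.07874781,   0.        , 323.09258177],
       [  0.        , 353.07874781, 239.41335304],
       [  0.        ,   0.        ,   1.        ]]), 'k1': -0.060813898134163526, 'tool_from_camera': array([[-2.42694147e-04, -9.51307522e-01, -3.08243313e-01,
         8.06835896e-02],
       [ 9.99999969e-01, -2.16010932e-04, -1.20688149e-04,
         1.23054246e-03],
       [ 4.82276188e-05, -3.08243333e-01,  9.51307545e-01,
        -1.51919309e-01],
       [ 0.00000000e+00,  0.00000000e+00,  0.00000000e+00,
         1.00000000e+00]])}
```

View pics/scene0.png

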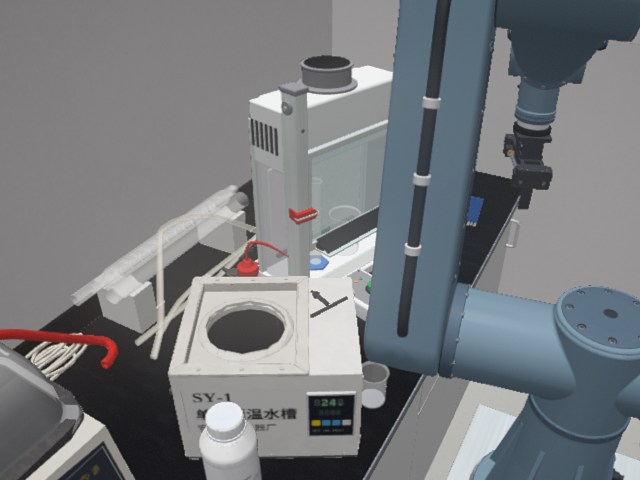

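View pics/side0.png

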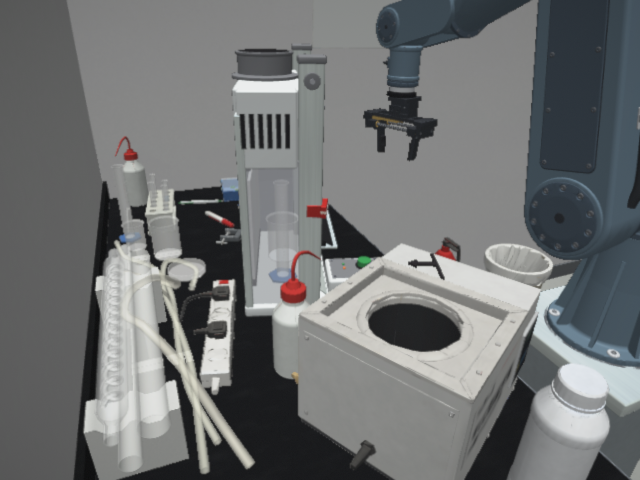

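The scene camera shows the red marker at about (303,215), and the arm hides most of the hood. The side camera shows the marker at (317,209) and the green button at (364,262). Next I'll zoom in and triangulate.

```bash
cat > h.py <<'E'
from station import *
import cv2,numpy as np
from scipy.spatial.transform import Rotation as R
def cam(n,s=None):
    p=camera_params(n)
    if n=="wrist":
        T=p["tool_from_camera"]; q=R.from_quat(np.roll(s["eef_rot"],-1)).as_matrix()
        return p["camera_matrix"],p["k1"],q@T[:3,3]+s["tcp_pos"],q@T[:3,:3]
    return p["camera_matrix"],p["k1"],p["position"],R.from_quat(np.roll(p["rotation"],-1)).as_matrix()
def ray(c,uv):
    K,k,o,M=c
    x=cv2.undistortPoints(np.array([[uv]],float),K,np.array([k,0,0,0,0.]))[0,0]
    d=M@[x[0],x[1],1]; return o,d/np.linalg.norm(d)
def plane(c,uv,z):
    o,d=ray(c,uv); return o+d*(z-o[2])/d[2]
def tri(a,b):
    (o,d),(p,e)=a,b
    s,t=np.linalg.lstsq(np.c_[d,-e],p-o,rcond=None)[0]
    return (o+s*d+p+t*e)/2,np.linalg.norm(o+s*d-p-t*e)
def proj(c,P):
    K,k,o,M=c
    return cv2.projectPoints((np.atleast_2d(P)-o)@M,np.zeros(3),np.zeros(3),K,np.array([k,0,0,0,0.]))[0][:,0]
E
python3 - <<'E'
from h import *
s=sense()
w=snapshot("wrist")[:,:,::-1]; cv2.imwrite("pics/wrist0.png",w)
a=cv2.imread("pics/scene0.png");b=cv2.imread("pics/side0.png")
m=np.hstack([cv2.resize(a[70:310,240:400],None,fx=2.5,fy=2.5,interpolation=2),cv2.resize(b[40:340,210:400],None,fx=2,fy=2,interpolation=2)])
cv2.imwrite("pics/z0.png",m);print(m.shape)
def cen(im,k,box):
    h=im.astype(int);B,G,Rr=h[...,0],h[...,1],h[...,2]
    q=(Rr>B+60)&(Rr>G+60) if k=='r' else (G>Rr+50)&(G>B+30)
    y,x=np.nonzero(q);ok=(x>box[0])&(x<box[2])&(y>box[1])&(y<box[3]);x,y=x[ok],y[ok]
    return (x.mean(),y.mean(),x.min(),x.max(),y.min(),y.max(),len(x)) if len(x) else None
print(cen(a,'r',(280,195,325,230)),cen(b,'r',(300,190,335,225)))
print(cen(a,'g',(350,270,390,300)),cen(b,'g',(340,245,390,275)))
ca,cb=cam("scene"),cam("side")
print(tri(ray(ca,cen(a,'r',(280,195,325,230))[:2]),ray(cb,cen(b,'r',(300,190,335,225))[:2])))
print(plane(cb,cen(b,'g',(340,245,390,275))[:2],.097))
E
```

```text
(600, 780, 3)
(np.float64(301.08252427184465), np.float64(213.95631067961165), np.int64(289), np.int64(315), np.int64(208), np.int64(223), 206) (np.float64(316.94166666666666), np.float64(208.88333333333333), np.int64(307), np.int64(327), np.int64(198), np.int64(217), 240)
(np.float64(368.2), np.float64(283.25), np.int64(360), np.int64(370), np.int64(278), np.int64(287), 20) (np.float64(363.05882352941177), np.float64(260.46078431372547), np.int64(343), np.int64(370), np.int64(256), np.int64(266), 102)
(array([ 0.55631015, -0.21627367,  0.25989424]), np.float64(0.0016625911866425052))
[ 0.42262097 -0.27760193  0.097     ]
```

View pics/z0.png

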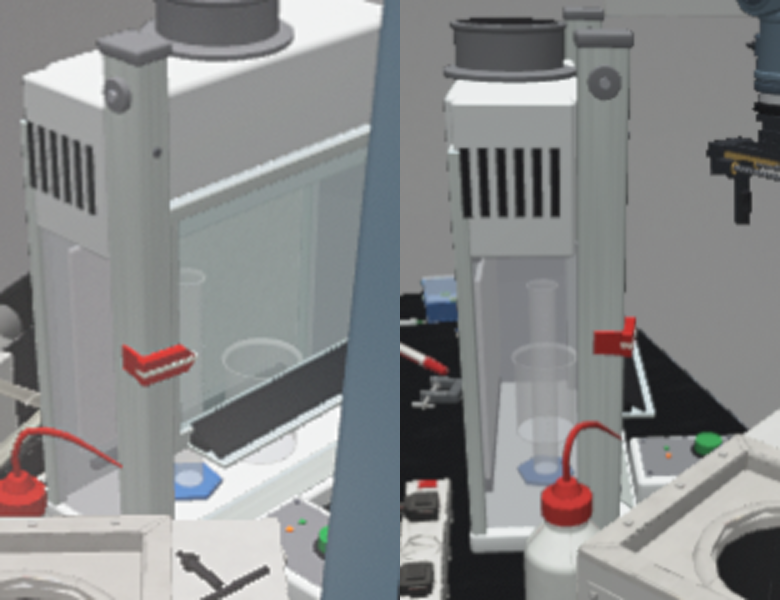

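View pics/wrist0.png

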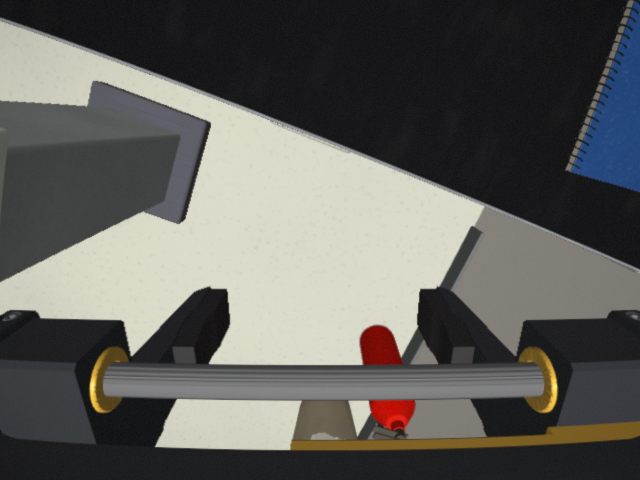

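The zoom shows the marker with its white line at scene (305,215). The lip's left front corner is at scene (329,255), the button at side (364,261), and the console LEDs are in both views. The wrist camera sees only the floor and the bench edge. Now I'll fit the hood pose from these points.

Run:
```python
from h import *
from scipy.optimize import least_squares
ca,cb=cam("scene"),cam("side")
for uv in [(200,278),(352,278),(360,375),(172,370)]: print("bath sc",uv,plane(ca,uv,.205).round(3))
for uv in [(400,247),(540,290),(300,322),(465,410)]: print("bath sd",uv,plane(cb,uv,.205).round(3))
Z=lambda x,y,s:(240+x/2.5,70+y/2.5) if s=='a' else (210+(x-400)/2,40+y/2)
# hood point, cam, pixel
obs=[((-44,120,130),ca,Z(222,463,'a')),((-112,57,101.5),cb,Z(708,441,'b')),((-44,120,135),ca,Z(224,455,'a'))]
def W(p,P):
    c,s=np.cos(p[2]),np.sin(p[2]);P=np.array(P)/1000
    return np.array([p[0]+c*P[0]-s*P[1],p[1]+s*P[0]+c*P[1],P[2]])
f=lambda p:np.concatenate([proj(c,W(p,P))[0]-uv for P,c,uv in obs])
r=least_squares(f,[.51,-.36,-.29]);p=r.x
print(p,np.degrees(p[2]),r.fun.round(1))
np.save("p.npy",p)
M=tri(ray(ca,(303,215)),ray(cb,(317,209)))[0]
c,s=np.cos(p[2]),np.sin(p[2]);d=M-[p[0],p[1],0];print("mark hood",c*d[0]+s*d[1],-s*d[0]+c*d[1],d[2])
print("button",W(p,(-112,57,101.5)),"lip",W(p,(-44,0,130)))
# white line tip of marker on the column: pixels
a=cv2.imread("pics/scene0.png");b=cv2.imread("pics/side0.png")
cv2.imwrite("pics/mk.png",np.hstack([cv2.resize(a[200:230,280:320],None,fx=10,fy=10,interpolation=0),cv2.resize(b[193:223,297:337],None,fx=10,fy=10,interpolation=0)]))
```

```text
bath sc (200, 278) [ 0.65  -0.013  0.205]
bath sc (352, 278) [ 0.41  -0.145  0.205]
bath sc (360, 375) [0.293 0.064 0.205]
bath sc (172, 370) [0.542 0.19  0.205]
bath sd (400, 247) [ 0.434 -0.128  0.205]
bath sd (540, 290) [0.308 0.065 0.205]
bath sd (300, 322) [0.669 0.011 0.205]
bath sd (465, 410) [0.561 0.21  0.205]
[ 0.45423564 -0.38925366 -0.95135373] -54.508553747871076 [ 1.8  1.5 -3.6  1.9  1.   2.7]
mark hood -0.07955758845394056 0.17963354478470683 0.2570301347168751
button [ 0.43562005 -0.26496987  0.1015    ] lip [ 0.42869006 -0.35342876  0.13      ]
```

View pics/mk.png

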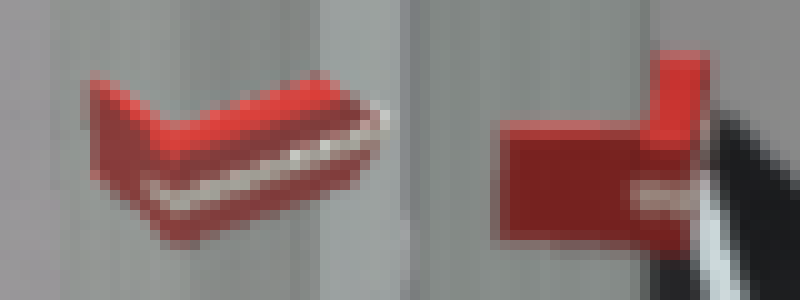

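The marker's white line runs in the scene from the front corner (297.5,220.5) to the tip (318.5,212). In the side view the front corner is at (326,212.7).

Run:
```python
from h import *
ca,cb=cam("scene"),cam("side")
A,g=tri(ray(ca,(298,220.3)),ray(cb,(326,212.7)));print(A,g)
A2,g=tri(ray(ca,(295.3,218.7)),ray(cb,(320.5,212.7)));print(A2,g)
B=plane(ca,(318.5,212),A[2]);d=A-B;print(B,np.linalg.norm(d),"yaw",np.degrees(np.arctan2(-d[0],d[1])))
# other yaw cues: lip near-left corner & window front; bench lip edge line along front in scene
Z=lambda x,y:(240+x/2.5,70+y/2.5)
L=plane(ca,Z(222,463),.130);L2=plane(ca,Z(345,392),.130);d=L-L2;print("lip",L,L2,"yaw",np.degrees(np.arctan2(-d[0],d[1])))
Bt=plane(cb,(364,260.5),.1015);print("button",Bt)
Bs=plane(cb,(210,0),.1)
for y in (-13,-17,-20,-23,-26):
  pass
for nm,P,h in(("mark",A,(-.014,.175)),("lip",L,(-.044,.12)),("btn",Bt,(-.112,.057))):
  for yaw in(-12,-16.6,-20,-25,-30):
    c,s=np.cos(np.radians(yaw)),np.sin(np.radians(yaw));print(nm,yaw,(P[:2]-np.array([c*h[0]-s*h[1],s*h[0]+c*h[1]])).round(4))
```

```text
[ 0.54893815 -0.19223718  0.26080516] 0.0007238806248243308
[ 0.55738    -0.19633414  0.26009968] 0.00024600923022868285
[ 0.53032766 -0.23914392  0.26080516] 0.05046377749479342 yaw -21.640962601234026
lip [ 0.53232604 -0.28678714  0.13      ] [ 0.48775317 -0.443332    0.13      ] yaw -15.893190571075362
button [ 0.42473689 -0.26967607  0.1015    ]
mark -12 [ 0.5262 -0.3663]
mark -16.6 [ 0.5124 -0.3639]
mark -20 [ 0.5022 -0.3615]
mark -25 [ 0.4877 -0.3568]
mark -30 [ 0.4736 -0.3508]
lip -12 [ 0.5504 -0.4133]
lip -16.6 [ 0.5402 -0.4144]
lip -20 [ 0.5326 -0.4146]
lip -25 [ 0.5215 -0.4141]
lip -30 [ 0.5104 -0.4127]
btn -12 [ 0.5224 -0.3487]
btn -16.6 [ 0.5158 -0.3563]
btn -20 [ 0.5105 -0.3615]
btn -25 [ 0.5022 -0.3687]
btn -30 [ 0.4932 -0.375 ]
```

Marker and button agree on a yaw of about -18°. The lip ray fits if the window already stands about 42 mm up. I'll run a joint fit with the lip and marker heights left free.

```bash
cat >> h.py <<'E'
def W(p,P):
    c,s=np.cos(p[2]),np.sin(p[2]);P=np.array(P)/1000
    return np.array([p[0]+c*P[0]-s*P[1],p[1]+s*P[0]+c*P[1],P[2]])
E
python3 - <<'E'
from h import *
from scipy.optimize import least_squares
ca,cb=cam("scene"),cam("side")
Z=lambda x,y:(240+x/2.5,70+y/2.5)
f=lambda p:np.concatenate([proj(ca,W(p,(-44,120,p[3])))[0]-Z(222,463),
 proj(cb,W(p,(-112,57,101.5)))[0]-(364,260.5),
 proj(ca,W(p,(p[5],175,p[4])))[0]-(298,220.3),proj(cb,W(p,(p[5],175,p[4])))[0]-(326,212.7),
 proj(ca,W(p,(p[5],135,p[4])))[0]-(318.5,212),
 (np.array([p[5]])+12)/3])
r=least_squares(f,[.51,-.36,-.3,170,260,-12],x_scale=[.01,.01,.01,1,1,1]);p=r.x
print(p,np.degrees(p[2]),r.fun.round(1));np.save("p.npy",p)
print("btn",W(p,(-112,57,101.5)),"lip",W(p,(-44,0,p[3])))
print("lip yaw",[np.degrees(np.arctan2(-d[0],d[1])) for d in [plane(ca,Z(222,463),p[3]/1e3)-plane(ca,Z(345,392),p[3]/1e3)]])
print(R.from_quat(np.roll(sense()["eef_rot"],-1)).as_matrix().round(3))
E
```

```text
[  0.50527472  -0.36697709  -0.35111304 167.21141261 259.96319997
 -18.49415666] -20.117295339762794 [ 0.8  0.   1.  -1.5  1.5 -0.3 -0.5 -0.7 -3.1  1.1 -2.2]
btn [ 0.41971255 -0.274933    0.1015    ] lip [ 0.46395914 -0.35184359  0.16721141]
lip yaw [np.float64(-15.893190571075374)]
[[ 0.933  0.359 -0.   ]
 [ 0.359 -0.933  0.001]
 [ 0.    -0.001 -1.   ]]
```

>>> {"method": "servo_tool", "body": {"commands": [{"dx": 0.72,"dy": -0.61,"dz": -0.23,"jaw": 1},{"dx": 0.72,"dy": -0.61,"dz": -0.23,"jaw": 1},{"dx": 0.72,"dy": -0.61,"dz": -0.23,"jaw": 1},{"dx": 0.72,"dy": -0.61,"dz": -0.23,"jaw": 1},{"dx": 0.72,"dy": -0.61,"dz": -0.23,"jaw": 1},{"dx": 0.72,"dy": -0.61,"dz": -0.23,"jaw": 1},{"dx": 0.72,"dy": -0.61,"dz": -0.23,"jaw": 1},{"dx": 0.72,"dy": -0.61,"dz": -0.23,"jaw": 1},{"dx": 0.72,"dy": -0.61,"dz": -0.23,"jaw": 1},{"dx": 0.72,"dy": -0.61,"dz": -0.23,"jaw": 1},{"dx": 0.72,"dy": -0.61,"dz": -0.23,"jaw": 1},{"dx": 0.72,"dy": -0.61,"dz": -0.23,"jaw": 1}], "force": 20}}

```text
schema error: expected keys wx, wy, wz, dx, dy, dz, jaw
```

>>> {"method": "servo_tool", "body": {"commands": [{"wz": 0.93,"jaw": 1},{"wz": 0.93,"jaw": 1},{"wz": 0.93,"jaw": 1},{"wz": 0.93,"jaw": 1},{"wz": 0.93,"jaw": 1},{"wz": 0.93,"jaw": 1},{"wz": 0.93,"jaw": 1},{"wy": 1,"jaw": 1},{"wy": 1,"jaw": 1},{"wy": 1,"jaw": 1},{"wy": 1,"jaw": 1},{"wy": 1,"jaw": 1}]}}

```text
schema error: expected keys wx, wy, wz, dx, dy, dz, jaw
```

Run:
```python
from h import *
s=sense();print(s["t"],s["tcp_pos"],s["joints"].round(2));print(R.from_quat(np.roll(s["eef_rot"],-1)).as_matrix().round(3))
np.save("s1.npy",np.r_[s["tcp_pos"],s["eef_rot"]])
cv2.imwrite("pics/w1.png",snapshot("wrist")[:,:,::-1])
```

```text
0.15 [ 0.20616609 -0.5363202   0.23141703] [-1.41  0.18  1.61 -0.    1.35 -0.21]
[[ 0.933  0.359 -0.   ]
 [ 0.359 -0.933  0.001]
 [ 0.    -0.001 -1.   ]]
```

View pics/w1.png

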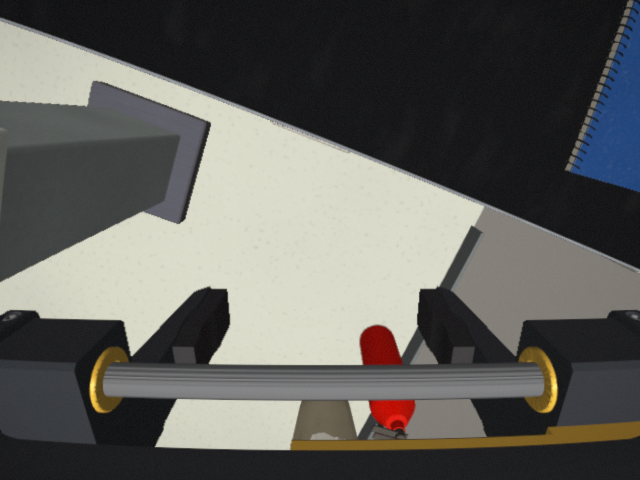

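The picture is unchanged because both moves were refused: every key has to be given. I'll resend them complete.

>>> {"method": "servo_tool", "body": {"commands": [{"wx": 0,"wy": 0,"wz": 0,"dx": 0.72,"dy": -0.61,"dz": -0.23,"jaw": 1},{"wx": 0,"wy": 0,"wz": 0,"dx": 0.72,"dy": -0.61,"dz": -0.23,"jaw": 1},{"wx": 0,"wy": 0,"wz": 0,"dx": 0.72,"dy": -0.61,"dz": -0.23,"jaw": 1},{"wx": 0,"wy": 0,"wz": 0,"dx": 0.72,"dy": -0.61,"dz": -0.23,"jaw": 1},{"wx": 0,"wy": 0,"wz": 0,"dx": 0.72,"dy": -0.61,"dz": -0.23,"jaw": 1},{"wx": 0,"wy": 0,"wz": 0,"dx": 0.72,"dy": -0.61,"dz": -0.23,"jaw": 1},{"wx": 0,"wy": 0,"wz": 0,"dx": 0.72,"dy": -0.61,"dz": -0.23,"jaw": 1},{"wx": 0,"wy": 0,"wz": 0,"dx": 0.72,"dy": -0.61,"dz": -0.23,"jaw": 1},{"wx": 0,"wy": 0,"wz": 0,"dx": 0.72,"dy": -0.61,"dz": -0.23,"jaw": 1},{"wx": 0,"wy": 0,"wz": 0,"dx": 0.72,"dy": -0.61,"dz": -0.23,"jaw": 1},{"wx": 0,"wy": 0,"wz": 0,"dx": 0.72,"dy": -0.61,"dz": -0.23,"jaw": 1},{"wx": 0,"wy": 0,"wz": 0,"dx": 0.72,"dy": -0.61,"dz": -0.23,"jaw": 1}], "force": 20}}

```text
t: 1.2
tcp_pos: [0.3425, -0.2873, 0.3013]
eef_rot: [-0.0, 0.983, 0.182, 0.0]
force: [0.9, -0.1, 0.0]
grip_width: 0.0102
grasp_force: 0.0
```

>>> {"method": "servo_tool", "body": {"commands": [{"wx": 0,"wy": 0,"wz": 0.93,"dx": 0,"dy": 0,"dz": 0,"jaw": 1},{"wx": 0,"wy": 0,"wz": 0.93,"dx": 0,"dy": 0,"dz": 0,"jaw": 1},{"wx": 0,"wy": 0,"wz": 0.93,"dx": 0,"dy": 0,"dz": 0,"jaw": 1},{"wx": 0,"wy": 0,"wz": 0.93,"dx": 0,"dy": 0,"dz": 0,"jaw": 1},{"wx": 0,"wy": 0,"wz": 0.93,"dx": 0,"dy": 0,"dz": 0,"jaw": 1},{"wx": 0,"wy": 0,"wz": 0.93,"dx": 0,"dy": 0,"dz": 0,"jaw": 1},{"wx": 0,"wy": 0,"wz": 0.93,"dx": 0,"dy": 0,"dz": 0,"jaw": 1},{"wx": 0,"wy": 1,"wz": 0,"dx": 0,"dy": 0,"dz": 0,"jaw": 1},{"wx": 0,"wy": 1,"wz": 0,"dx": 0,"dy": 0,"dz": 0,"jaw": 1},{"wx": 0,"wy": 1,"wz": 0,"dx": 0,"dy": 0,"dz": 0,"jaw": 1},{"wx": 0,"wy": 1,"wz": 0,"dx": 0,"dy": 0,"dz": 0,"jaw": 1},{"wx": 0,"wy": 1,"wz": 0,"dx": 0,"dy": 0,"dz": 0,"jaw": 1}]}}

```text
t: 2.2
tcp_pos: [0.3426, -0.2885, 0.3017]
eef_rot: [0.042, 0.953, -0.151, 0.258]
force: [-0.2, 0.1, 0.9]
grip_width: 0.0003
grasp_force: 0.0
```

Run:
```python
from h import *
s=sense();print(s["t"],s["tcp_pos"],s["joints"].round(2));print(R.from_quat(np.roll(s["eef_rot"],-1)).as_matrix().round(3))
np.save("s1.npy",np.r_[s["tcp_pos"],s["eef_rot"]])
cv2.imwrite("pics/w1b.png",snapshot("wrist")[:,:,::-1])
```

```text
2.2 [ 0.34255961 -0.28854835  0.30171707] [-1.29 -0.55  2.17  0.46  1.24  0.5 ]
[[ 0.821 -0.309  0.479]
 [-0.266 -0.951 -0.158]
 [ 0.505  0.002 -0.863]]
```

View pics/w1b.png

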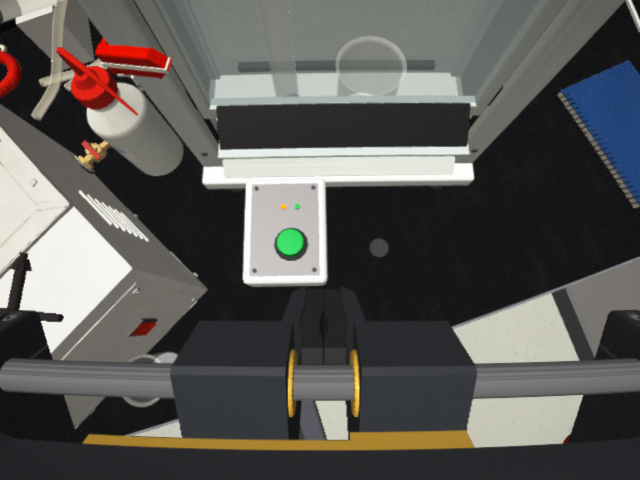

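The wrist view, nearly square to the hood, shows:
- the green button at (291,241)
- the lip's front edge from about (219,156) to (468,151)
- the console corners at (247,181), (324,181), (326,277) and (244,277)
- the marker at (100–168, 42–75)
- the stopper at (379,247), clear of the path

Next I'll refine the hood pose.

Run:
```python
from h import *
from scipy.optimize import least_squares
v=np.load("s1.npy");cw=cam("wrist",{"tcp_pos":v[:3],"eef_rot":v[3:]})
ca,cb=cam("scene"),cam("side")
im=cv2.imread("pics/w1b.png");h=im.astype(int)
q=(h[...,1]>h[...,2]+60)&(h[...,1]>h[...,0]+60);y,x=np.nonzero(q);k=(abs(x-291)<30)&(abs(y-241)<30)
print(x[k].min(),x[k].max(),y[k].min(),y[k].max(),x[k].mean(),y[k].mean())
bt=(x[k].mean(),(y[k].mean()-1))
g=h.sum(2)
for u in(230,300,345,400,460): print(u,list(g[144:162,u]))
Z=lambda x,y:(240+x/2.5,70+y/2.5)
def f(p):
  M=(p[5],175,p[4])
  e=[(cw,(-112,57,101.5),bt,2),(cw,(-44,120,p[3]),(219,156.5),1),(cw,(-44,-120,p[3]),(468,152.5),1),
   (ca,(-44,120,p[3]),Z(222,463),1),(cb,(-112,57,101.5),(364,260.5),1),(ca,M,(298,220.3),1),(cb,M,(326,212.7),1)]
  return np.concatenate([(proj(c,W(p,P))[0]-uv)*w for c,P,uv,w in e])
r=least_squares(f,[.51,-.36,-.3,170,260,-15],x_scale=[.01,.01,.01,1,1,1]);p=r.x
print(p,np.degrees(p[2]),r.fun.round(1));np.save("p.npy",p)
print("btn",W(p,(-112,57,101.5)),plane(cw,bt,.1015),"lip",W(p,(-44,0,p[3])))
print("mark proj in wrist",proj(cw,W(p,(p[5],175,p[4]))),proj(cw,W(p,(p[5],135,p[4]))))
cv2.imwrite("pics/mk2.png",cv2.resize(np.vstack([im[35:80,90:180],im[140:185,210:300]]),None,fx=6,fy=6,interpolation=0))
```

```text
277 303 229 255 289.77601410934744 241.647266313933
230 [np.int64(129), np.int64(127), np.int64(127), np.int64(135), np.int64(170), np.int64(397), np.int64(652), np.int64(711), np.int64(711), np.int64(706), np.int64(709), np.int64(712), np.int64(696), np.int64(578), np.int64(435), np.int64(576), np.int64(670), np.int64(673)]
300 [np.int64(125), np.int64(125), np.int64(124), np.int64(245), np.int64(620), np.int64(705), np.int64(709), np.int64(704), np.int64(703), np.int64(706), np.int64(706), np.int64(676), np.int64(487), np.int64(507), np.int64(650), np.int64(670), np.int64(677), np.int64(678)]
345 [np.int64(130), np.int64(116), np.int64(149), np.int64(374), np.int64(645), np.int64(701), np.int64(700), np.int64(700), np.int64(703), np.int64(705), np.int64(678), np.int64(514), np.int64(408), np.int64(645), np.int64(676), np.int64(683), np.int64(686), np.int64(686)]
400 [np.int64(121), np.int64(144), np.int64(307), np.int64(562), np.int64(695), np.int64(701), np.int64(700), np.int64(702), np.int64(703), np.int64(691), np.int64(585), np.int64(438), np.int64(592), np.int64(680), np.int64(681), np.int64(683), np.int64(686), np.int64(682)]
460 [np.int64(119), np.int64(158), np.int64(391), np.int64(662), np.int64(703), np.int64(704), np.int64(701), np.int64(705), np.int64(706), np.int64(689), np.int64(525), np.int64(348), np.int64(323), np.int64(331), np.int64(324), np.int64(323), np.int64(310), np.int64(314)]
[  0.51422524  -0.36524712  -0.29294311 165.69907726 260.47157073
 -16.59637984] -16.784403948341954 [ 0.1 -0.5 -1.6  0.8  1.1  0.5 -0.2  0.8 -1.3 -2.   0.2  0.2 -0.2 -0.2]
btn [ 0.4234566  -0.27833305  0.1015    ] [ 0.42319542 -0.27820043  0.1015    ] lip [ 0.47209972 -0.35254118  0.16569908]
mark proj in wrist [[107.56504938  67.87247458]] [[161.37793924  64.97314709]]
```

View pics/mk2.png

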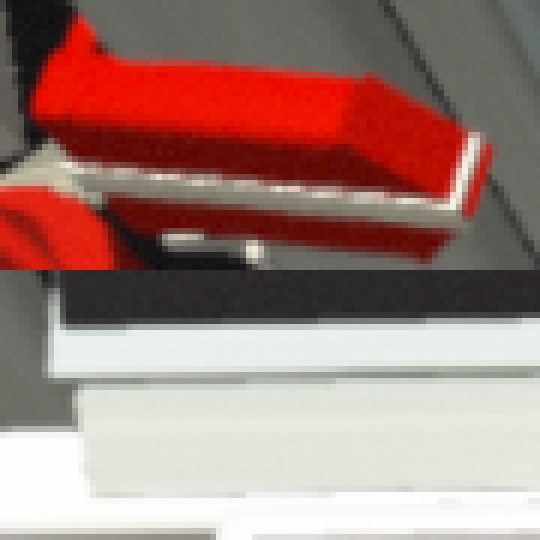

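The fit is consistent to about 1 px: yaw -16.8°, lip underside at 166 mm and marker line at about 260 mm. I'll go above the button.

>>> {"method": "servo_tool", "body": {"commands": [{"wx": 0,"wy": 0,"wz": 0,"dx": -0.1,"dy": -0.14,"dz": 0.71,"jaw": 1},{"wx": 0,"wy": 0,"wz": 0,"dx": -0.1,"dy": -0.14,"dz": 0.71,"jaw": 1},{"wx": 0,"wy": 0,"wz": 0,"dx": -0.1,"dy": -0.14,"dz": 0.71,"jaw": 1},{"wx": 0,"wy": 0,"wz": 0,"dx": -0.1,"dy": -0.14,"dz": 0.71,"jaw": 1},{"wx": 0,"wy": 0,"wz": 0,"dx": -0.1,"dy": -0.14,"dz": 0.71,"jaw": 1},{"wx": 0,"wy": 0,"wz": 0,"dx": -0.1,"dy": -0.14,"dz": 0.71,"jaw": 1},{"wx": 0,"wy": 0,"wz": 0,"dx": -0.1,"dy": -0.14,"dz": 0.71,"jaw": 1},{"wx": 0,"wy": 0,"wz": 0,"dx": -0.1,"dy": -0.14,"dz": 0.71,"jaw": 1},{"wx": 0,"wy": 0,"wz": 0,"dx": -0.1,"dy": -0.14,"dz": 0.71,"jaw": 1},{"wx": 0,"wy": 0,"wz": 0,"dx": -0.1,"dy": -0.14,"dz": 0.71,"jaw": 1},{"wx": 0,"wy": 0,"wz": 0,"dx": 0,"dy": 0,"dz": 0,"jaw": 1}]}}

```text
t: 3.17
tcp_pos: [0.4166, -0.2736, 0.1315]
eef_rot: [0.038, 0.955, -0.151, 0.253]
force: [0.4, 0.9, -0.4]
grip_width: 0.0005
grasp_force: 0.0
```

>>> {"method": "servo_tool", "body": {"commands": [{"wx": 0,"wy": 0,"wz": 0,"dx": -0.08,"dy": 0.1,"dz": 0.14,"jaw": 1},{"wx": 0,"wy": 0,"wz": 0,"dx": -0.08,"dy": 0,"dz": 0.14,"jaw": 1},{"wx": 0,"wy": 0,"wz": 0,"dx": -0.05,"dy": 0,"dz": 0.09,"jaw": 1},{"wx": 0,"wy": 0,"wz": 0,"dx": -0.05,"dy": 0,"dz": 0.09,"jaw": 1},{"wx": 0,"wy": 0,"wz": 0,"dx": -0.04,"dy": 0,"dz": 0.07,"jaw": 1},{"wx": 0,"wy": 0,"wz": 0,"dx": 0,"dy": 0,"dz": 0,"jaw": 1}]}}

```text
t: 3.67
tcp_pos: [0.416, -0.2785, 0.1197]
eef_rot: [0.041, 0.954, -0.152, 0.256]
force: [0.2, 0.7, -0.0]
grip_width: 0.0001
grasp_force: 0.0
```

>>> {"method": "servo_tool", "body": {"commands": [{"wx": 0,"wy": 0,"wz": 0,"dx": -0.04,"dy": 0,"dz": 0.07,"jaw": 1},{"wx": 0,"wy": 0,"wz": 0,"dx": -0.04,"dy": 0,"dz": 0.07,"jaw": 1},{"wx": 0,"wy": 0,"wz": 0,"dx": 0,"dy": 0,"dz": 0,"jaw": 1}]}}

```text
t: 3.92
tcp_pos: [0.4161, -0.2783, 0.1154]
eef_rot: [0.04, 0.954, -0.152, 0.256]
force: [-0.1, 0.5, 1.0]
grip_width: 0.0002
grasp_force: 0.0
```

>>> {"method": "servo_tool", "body": {"commands": [{"wx": 0,"wy": 0,"wz": 0,"dx": -0.04,"dy": 0,"dz": 0.07,"jaw": 1},{"wx": 0,"wy": 0,"wz": 0,"dx": 0,"dy": 0,"dz": 0,"jaw": 1}]}}

```text
t: 4.08
tcp_pos: [0.4162, -0.2783, 0.1133]
eef_rot: [0.04, 0.954, -0.151, 0.255]
force: [-0.7, 0.2, 0.6]
grip_width: 0.0006
grasp_force: 0.0
```

>>> {"method": "servo_tool", "body": {"commands": [{"wx": 0,"wy": 0,"wz": 0,"dx": -0.04,"dy": 0,"dz": 0.07,"jaw": 1},{"wx": 0,"wy": 0,"wz": 0,"dx": 0,"dy": 0,"dz": 0,"jaw": 1}]}}

```text
t: 4.25
tcp_pos: [0.4162, -0.2782, 0.1113]
eef_rot: [0.04, 0.954, -0.151, 0.255]
force: [-0.8, 0.3, 0.4]
grip_width: 0.0003
grasp_force: 0.0
```

Run:
```python
from h import *
print(sense()["force"],sense()["tcp_pos"])
w,b,a=[snapshot(n)[:,:,::-1] for n in("wrist","side","scene")]
z=lambda i:cv2.resize(i,(400,300),interpolation=2)
m=np.vstack([np.hstack([z(w[150:390,160:480]),z(b[180:330,260:460])]),np.hstack([z(a[180:330,290:490]),z(b[230:290,330:410])])])
cv2.imwrite("pics/c1.png",m)
s=sense();np.save("s2.npy",np.r_[s["tcp_pos"],s["eef_rot"]])
for n in("wrist","side"):
  c=cam(n,s);p=np.load("p.npy");print(n,proj(c,W(p,(-112,57,101.5))),proj(c,s["tcp_pos"]+.019*R.from_quat(np.roll(s["eef_rot"],-1)).as_matrix()[:,2]))
```

```text
[-0.77160014  0.26202136  0.36276475] [ 0.41617776 -0.27824658  0.11128854]
wrist [[317.51461059 289.60615347]] [[322.0120496  285.39070727]]
side [[362.68604761 258.52714462]] [[361.10520938 260.63658501]]
```

View pics/c1.png

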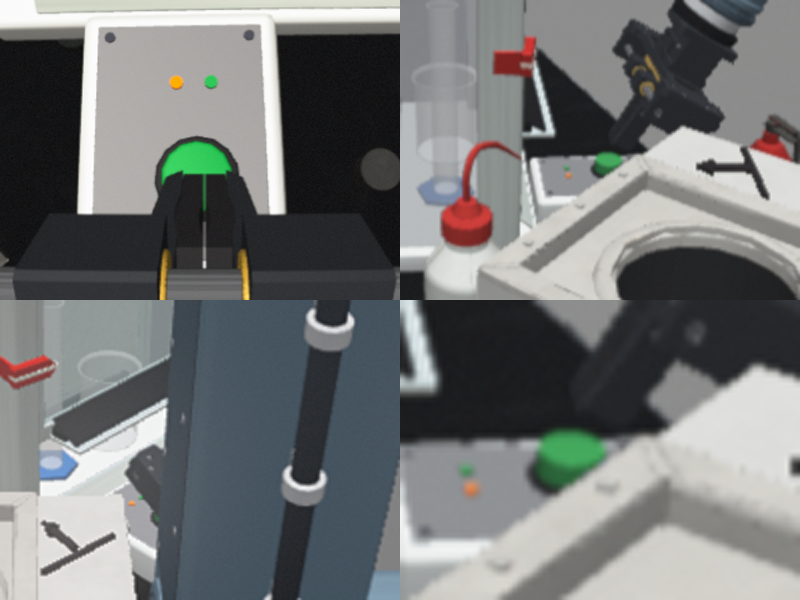

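The wrist panel shows the fingertips centred over the green button. The side panels show the button still out, with the tips about 10 mm above it. So the tips stand shorter than I assumed, and I'll keep going down until force shows.

>>> {"method": "servo_tool", "body": {"commands": [{"wx": 0,"wy": 0,"wz": 0,"dx": 0.06,"dy": 0,"dz": 0.13,"jaw": 1},{"wx": 0,"wy": 0,"wz": 0,"dx": -0.04,"dy": 0,"dz": 0.07,"jaw": 1},{"wx": 0,"wy": 0,"wz": 0,"dx": 0,"dy": 0,"dz": 0,"jaw": 1}]}}

```text
t: 4.65
tcp_pos: [0.4191, -0.2791, 0.1071]
eef_rot: [0.04, 0.954, -0.151, 0.255]
force: [-0.4, 0.5, -0.2]
grip_width: 0.0005
grasp_force: 0.0
```

>>> {"method": "servo_tool", "body": {"commands": [{"wx": 0,"wy": 0,"wz": 0,"dx": -0.04,"dy": 0,"dz": 0.07,"jaw": 1},{"wx": 0,"wy": 0,"wz": 0,"dx": 0,"dy": 0,"dz": 0,"jaw": 1}]}}

```text
t: 4.82
tcp_pos: [0.4189, -0.2791, 0.1051]
eef_rot: [0.04, 0.954, -0.151, 0.255]
force: [0.5, 0.2, 0.2]
grip_width: 0.0006
grasp_force: 0.0
```

>>> {"method": "servo_tool", "body": {"commands": [{"wx": 0,"wy": 0,"wz": 0,"dx": -0.04,"dy": 0,"dz": 0.07,"jaw": 1},{"wx": 0,"wy": 0,"wz": 0,"dx": 0,"dy": 0,"dz": 0,"jaw": 1}]}}

```text
t: 4.98
tcp_pos: [0.4189, -0.2791, 0.1031]
eef_rot: [0.04, 0.954, -0.152, 0.255]
force: [-0.0, 0.4, -0.0]
grip_width: 0.0005
grasp_force: 0.0
```

>>> {"method": "servo_tool", "body": {"commands": [{"wx": 0,"wy": 0,"wz": 0,"dx": -0.04,"dy": 0,"dz": 0.07,"jaw": 1},{"wx": 0,"wy": 0,"wz": 0,"dx": 0,"dy": 0,"dz": 0,"jaw": 1}]}}

```text
t: 5.15
tcp_pos: [0.419, -0.2792, 0.1012]
eef_rot: [0.04, 0.954, -0.152, 0.256]
force: [-0.9, -0.2, 0.8]
grip_width: 0.0008
grasp_force: 0.0
```

>>> {"method": "servo_tool", "body": {"commands": [{"wx": 0,"wy": 0,"wz": 0,"dx": -0.04,"dy": 0,"dz": 0.07,"jaw": 1},{"wx": 0,"wy": 0,"wz": 0,"dx": 0,"dy": 0,"dz": 0,"jaw": 1}]}}

```text
t: 5.32
tcp_pos: [0.4192, -0.2794, 0.0994]
eef_rot: [0.041, 0.954, -0.152, 0.256]
force: [-0.0, 1.7, 2.1]
grip_width: 0.0004
grasp_force: 0.9
```

Run:
```python
from h import *
s=sense();print(s["t"],s["force"],s["tcp_pos"],s["joints"].round(3))
b=snapshot("side");h=b[:,:,::-1].astype(int)
cv2.imwrite("pics/side3.png",b[:,:,::-1])
q=(h[...,1]>h[...,2]+40)&(h[...,1]>h[...,0]+25);y,x=np.nonzero(q[240:285,350:400])
print("green",x.min()+350,x.max()+350,y.min()+240,y.max()+240,len(x))
# dark (finger) pixels
d=h.sum(2)[236:272,344:392]
for r in d: print("".join("#" if v<110 else "g" if v<260 else "." for v in r))
```

```text
5.3167 [-0.04428839  1.67777627  2.06426425] [ 0.41915501 -0.27940665  0.09944297] [-1.05  -0.066  2.276  0.617  0.618  0.383]
green 358 370 257 266 90
###################gg.......gggggggggggggggggggg
####################gg......gggggggggggggggggggg
#####################gg....ggggggggggggggggggggg
######################gg..gggggggggggggggggggggg
#######################g..gggggggggggggggggggggg
########################gggggggggggggggggggggggg
########################gggggggggggggggggggggggg
#######################ggggggggggggggggggggggggg
#######################ggggggggggggggggggggggggg
######################ggggggggggg##ggggggggggggg
#####################ggggggggggggg#ggggggggggggg
#####################ggggggggggggggggggggggggggg
####################gggggggggggggggggg..gggggggg
###################ggggggggggggggggggg....gggggg
###################gggggggggggggggggg.......gg..
##################gggggggggggggg#gggg...........
##################gggggggggggggggggggg..........
##################gggggggggggggggg###gg.........
###################gggggggggggggg#####gg........
###################ggggggggggggg######g.........
################gggggggggggg#ggggggggg..........
ggggggggggggggggg..gggg#ggggggg.................
.....................gggg#ggggg.................
.......................ggggggg..................
.........................ggg....................
................................................
.............ggg................................
............gggggg..............................
............ggggggggggg.........................
............ggggggggg...........................
............gggggggg............................
.............ggggg..............................
...............gg...............................
................................................
................................................
................................................
```

Contact has begun with the TCP at about 0.100. I'll press through the 6 mm travel.

>>> {"method": "servo_tool", "body": {"commands": [{"wx": 0,"wy": 0,"wz": 0,"dx": -0.04,"dy": 0,"dz": 0.07,"jaw": 1},{"wx": 0,"wy": 0,"wz": 0,"dx": -0.04,"dy": 0,"dz": 0.07,"jaw": 1},{"wx": 0,"wy": 0,"wz": 0,"dx": 0,"dy": 0,"dz": 0,"jaw": 1}]}}

```text
t: 5.62
tcp_pos: [0.4191, -0.2794, 0.0953]
eef_rot: [0.041, 0.954, -0.152, 0.256]
force: [-0.2, 0.5, 1.2]
grip_width: 0.0006
grasp_force: 1.0
```

>>> {"method": "servo_tool", "body": {"commands": [{"wx": 0,"wy": 0,"wz": 0,"dx": -0.03,"dy": 0,"dz": 0.05,"jaw": 1},{"wx": 0,"wy": 0,"wz": 0,"dx": 0,"dy": 0,"dz": 0,"jaw": 1}]}}

```text
t: 5.78
tcp_pos: [0.4192, -0.2795, 0.094]
eef_rot: [0.041, 0.954, -0.152, 0.256]
force: [-0.9, 0.1, 3.8]
grip_width: 0.0006
grasp_force: 1.8
```

>>> {"method": "servo_tool", "body": {"commands": [{"wx": 0,"wy": 0,"wz": 0,"dx": -0.03,"dy": 0,"dz": 0.05,"jaw": 1},{"wx": 0,"wy": 0,"wz": 0,"dx": 0,"dy": 0,"dz": 0,"jaw": 1}]}}

```text
t: 5.95
tcp_pos: [0.4193, -0.2796, 0.093]
eef_rot: [0.041, 0.954, -0.151, 0.256]
force: [-3.5, 2.7, 9.0]
grip_width: 0.0008
grasp_force: 4.8
```

>>> {"method": "servo_tool", "body": {"commands": [{"wx": 0,"wy": 0,"wz": 0,"dx": 0.16,"dy": 0,"dz": -0.28,"jaw": 1},{"wx": 0,"wy": 0,"wz": 0,"dx": 0,"dy": 0,"dz": -0.8,"jaw": 1},{"wx": 0,"wy": 0,"wz": 0,"dx": 0,"dy": 0,"dz": -0.8,"jaw": 1},{"wx": 0,"wy": 0,"wz": 0,"dx": 0,"dy": 0,"dz": -0.8,"jaw": 1},{"wx": 0,"wy": 0,"wz": 0,"dx": 0,"dy": 0,"dz": 0,"jaw": 1}]}}

```text
t: 6.37
tcp_pos: [0.3904, -0.2711, 0.1555]
eef_rot: [0.043, 0.954, -0.151, 0.257]
force: [0.3, -0.3, 0.1]
grip_width: 0.0004
grasp_force: 0.0
```

Run:
```python
from h import *
s=sense();print(s["t"],s["force"],s["tcp_pos"])
b=snapshot("side")[:,:,::-1].copy();w=snapshot("wrist")[:,:,::-1].copy();cv2.imwrite("pics/w4.png",w);cv2.imwrite("pics/s4.png",b)
for im in(cv2.imread("pics/side0.png"),b):
  h=im.astype(int);q=(h[...,1]>h[...,2]+40)&(h[...,1]>h[...,0]+25);y,x=np.nonzero(q[240:285,353:400])
  print("green",x.min()+353,x.max()+353,y.min()+240,y.max()+240,len(x),y.mean()+240)
h=w.astype(int);q=((h[...,1]>h[...,2]+60)&(h[...,1]>h[...,0]+60)).astype(np.uint8)
n,l,st,ce=cv2.connectedComponentsWithStats(q);i=[k for k in range(1,n) if st[k,4]>100];print(st[i],ce[i])
c=cam("wrist",s);p=np.load("p.npy")
for z in(101.5,95.5): print(proj(c,W(p,(-112,57,z)))[0],proj(c,W(p,(-112,72,z)))[0]-proj(c,W(p,(-112,42,z)))[0],proj(cam("side"),W(p,(-112,57,z))))
```

```text
6.3667 [ 0.33596039 -0.3063637   0.10762136] [ 0.39038654 -0.27108348  0.15547866]
green 358 370 256 266 110 260.54545454545456
green 357 369 259 266 78 262.28205128205127
[[ 295  235   44   43 1485]] [[316.27272727 256.14141414]]
[316.6916812  252.87076443] [-46.28044918   0.99623453] [[362.68604761 258.52714462]]
[316.81644494 254.44448259] [-45.12326296   0.97265473] [[362.51039508 260.98058286]]
```

The button is in: its top moved down 3 px in the side view, as expected for 6 mm. Next I'll locate the real closed fingertip by triangulation from the earlier pair of pictures.

Run:
```python
from h import *
v=np.load("s2.npy");s={"tcp_pos":v[:3],"eef_rot":v[3:]};c=cam("wrist",s);cb=cam("side")
M=R.from_quat(np.roll(v[3:],-1)).as_matrix()
for wu in((323,288),(323,291)):
  for su in((365.6,249),(370,255),(361,250)):
    P,g=tri(ray(c,wu),ray(cb,su));print(wu,su,P,g,"tool",(M.T@(P-v[:3])*1000).round(1))
for t in(-10,0,10,19):
  print(t,[proj(c,v[:3]+M@[x/1e3,0,t/1e3])[0].round(0) for x in(-9,9)],[proj(cb,v[:3]+M@[x/1e3,0,t/1e3])[0].round(0) for x in(-9,9)])
p=np.load("p.npy")
s=sense();M=R.from_quat(np.roll(s["eef_rot"],-1)).as_matrix();d=s["tcp_pos"]-[p[0],p[1],0];c,sn=np.cos(p[2]),np.sin(p[2])
H=np.array([[c,sn,0],[-sn,c,0],[0,0,1]]);print("tcp hood",H@d);print((H@M).round(3))
```

```text
(323, 288) (365.6, 249) [ 0.41992289 -0.2795958   0.12361279] 0.004427066233998802 tool [ 9.4  0.  -8.5]
(323, 288) (370, 255) [ 0.41608855 -0.27689803  0.11088288] 0.015575506761877665 tool [-0.9 -1.4  0.3]
(323, 288) (361, 250) [ 0.42416534 -0.28206709  0.11993964] 0.0048422231333249055 tool [11.7  1.1 -2.9]
(323, 291) (365.6, 249) [ 0.41921859 -0.27952939  0.12338874] 0.0031261231137628613 tool [ 8.7  0.2 -8.7]
(323, 291) (370, 255) [ 0.41531596 -0.27685428  0.11055877] 0.014177694189365727 tool [-1.7 -1.2  0.2]
(323, 291) (361, 250) [ 0.42345443 -0.28197562  0.11977422] 0.006178774977036123 tool [11.   1.2 -3.1]
-10 [array([322., 330.]), array([322., 295.])] [array([372., 252.]), array([365., 248.])]
0 [array([322., 319.]), array([322., 285.])] [array([369., 256.]), array([363., 252.])]
10 [array([322., 309.]), array([322., 277.])] [array([367., 259.]), array([360., 256.])]
19 [array([322., 301.]), array([322., 270.])] [array([365., 262.]), array([358., 259.])]
tcp hood [-0.1457564   0.05491724  0.15318022]
[[ 0.865 -0.023  0.501]
 [-0.019 -1.    -0.013]
 [ 0.501  0.002 -0.865]]
```

The closed tips stand about 8 mm behind the TCP (they are retracted when shut). For the lip I'll open the fingers, which extends them to 19 mm, centre on the lip, and lean to a flatter slant.

>>> {"method": "servo_tool", "body": {"commands": [{"wx": 0,"wy": 0,"wz": 0,"dx": 0,"dy": 0.73,"dz": -0.2,"jaw": -1},{"wx": 0,"wy": 0,"wz": 0,"dx": 0,"dy": 0.73,"dz": -0.2,"jaw": -1},{"wx": 0,"wy": 0,"wz": 0,"dx": 0,"dy": 0.73,"dz": 0,"jaw": -1},{"wx": 0,"wy": 1,"wz": 0,"dx": 0,"dy": 0,"dz": 0,"jaw": -1},{"wx": 0,"wy": 1,"wz": 0,"dx": 0,"dy": 0,"dz": 0,"jaw": -1},{"wx": 0,"wy": 1,"wz": 0,"dx": 0,"dy": 0,"dz": 0,"jaw": -1},{"wx": 0,"wy": 1,"wz": 0,"dx": 0,"dy": 0,"dz": 0,"jaw": -1},{"wx": 0,"wy": 0,"wz": 0,"dx": 0,"dy": 0,"dz": 0,"jaw": -1},{"wx": 0,"wy": 0,"wz": 0,"dx": 0,"dy": 0,"dz": 0,"jaw": -1}]}}

```text
t: 7.22
tcp_pos: [0.368, -0.319, 0.1583]
eef_rot: [0.065, 0.887, -0.143, 0.434]
force: [0.0, 0.1, 0.4]
grip_width: 0.058
grasp_force: 0.0
```

```bash
cat > st.py <<'E'
from h import *
p=np.load("p.npy");c,sn=np.cos(p[2]),np.sin(p[2]);H=np.array([[c,sn,0],[-sn,c,0],[0,0,1]])
s=sense();M=H@R.from_quat(np.roll(s["eef_rot"],-1)).as_matrix();T=H@(s["tcp_pos"]-[p[0],p[1],0])
print(s["t"],"tcp hood",T.round(4),"F hood",(H@s["force"]).round(1),s["joints"].round(2),s["grip_width"]);print(M.round(3))
for n,x,z in(("tip",9,19),("tiplow",-9,19),("body",37.5,-45)):print(n,(T+M@[x/1e3,0,z/1e3]).round(4))
E
cat > goal.py <<'E'
from st import *
import sys
g=np.array(eval(sys.argv[1]));print("units",(M.T@(g-T)/.025).round(2))
E
python3 goal.py "(-.085,0,.139)"
```

```text
7.2167 tcp hood [-0.1533  0.0021  0.1583] F hood [-0.   0.1  0.4] [-1.52 -0.24  2.47  1.17  0.93 -0.4 ] 0.05802027886581653
[[ 0.615 -0.023  0.788]
 [-0.022 -1.    -0.012]
 [ 0.788 -0.01  -0.616]]
tip [-0.1328  0.0017  0.1537]
tiplow [-0.1439  0.0021  0.1395]
body [-0.1657  0.0018  0.2155]
units [1.08 0.03 2.63]
```

>>> {"method": "servo_tool", "body": {"commands": [{"wx": 0,"wy": 0,"wz": 0,"dx": 0.0,"dy": 0,"dz": 0.6,"jaw": -1},{"wx": 0,"wy": 0,"wz": 0,"dx": 0.25,"dy": 0,"dz": 0.7,"jaw": -1},{"wx": 0,"wy": 0,"wz": 0,"dx": 0.4,"dy": 0,"dz": 0.7,"jaw": -1},{"wx": 0,"wy": 0,"wz": 0,"dx": 0.4,"dy": 0,"dz": 0.6,"jaw": -1},{"wx": 0,"wy": 0,"wz": 0,"dx": 0,"dy": 0,"dz": 0,"jaw": -1},{"wx": 0,"wy": 0,"wz": 0,"dx": 0,"dy": 0,"dz": 0,"jaw": -1}]}}

```text
t: 7.72
tcp_pos: [0.4347, -0.3395, 0.1415]
eef_rot: [0.066, 0.887, -0.139, 0.435]
force: [-0.0, -0.3, -0.5]
grip_width: 0.0883
grasp_force: 0.0
```

```bash
python3 goal.py "(-.05,0,.137)"
```

```text
7.7167 tcp hood [-0.0836  0.0017  0.1415] F hood [ 0.1 -0.3 -0.5] [-1.3  -0.02  2.35  1.34  0.75 -0.45] 0.08826320333397904
[[ 0.613 -0.015  0.79 ]
 [-0.013 -1.    -0.01 ]
 [ 0.79  -0.004 -0.613]]
tip [-0.0631  0.0014  0.1369]
tiplow [-0.0741  0.0016  0.1227]
body [-0.0961  0.0016  0.1987]
units [0.68 0.05 1.17]
```

Now under the lip.

>>> {"method": "servo_tool", "body": {"commands": [{"wx": 0,"wy": 0,"wz": 0,"dx": 0.16,"dy": 0,"dz": 0.3,"jaw": -1},{"wx": 0,"wy": 0,"wz": 0,"dx": 0.17,"dy": 0,"dz": 0.3,"jaw": -1},{"wx": 0,"wy": 0,"wz": 0,"dx": 0.17,"dy": 0,"dz": 0.3,"jaw": -1},{"wx": 0,"wy": 0,"wz": 0,"dx": 0.18,"dy": 0,"dz": 0.27,"jaw": -1},{"wx": 0,"wy": 0,"wz": 0,"dx": 0,"dy": 0,"dz": 0,"jaw": -1}]}}

```text
t: 8.13
tcp_pos: [0.4662, -0.3511, 0.1373]
eef_rot: [0.067, 0.887, -0.14, 0.436]
force: [-0.6, -0.8, 0.2]
grip_width: 0.0881
grasp_force: 0.0
```

```bash
python3 st.py
```

```text
8.1333 tcp hood [-0.05   -0.0004  0.1373] F hood [-0.3 -0.9  0.2] [-1.22  0.06  2.28  1.41  0.68 -0.45] 0.08809784665312546
[[ 0.611 -0.019  0.791]
 [-0.014 -1.    -0.013]
 [ 0.791 -0.003 -0.612]]
tip [-0.0295 -0.0007  0.1328]
tiplow [-0.0405 -0.0005  0.1185]
body [-0.0627 -0.0003  0.1945]
```

>>> {"method": "servo_tool", "body": {"commands": [{"wx": 0,"wy": 0,"wz": 0,"dx": 0.13,"dy": 0,"dz": -0.1,"jaw": -1},{"wx": 0,"wy": 0,"wz": 0,"dx": 0.13,"dy": 0,"dz": -0.1,"jaw": -1},{"wx": 0,"wy": 0,"wz": 0,"dx": 0.13,"dy": 0,"dz": -0.1,"jaw": -1},{"wx": 0,"wy": 0,"wz": 0,"dx": 0.13,"dy": 0,"dz": -0.1,"jaw": -1},{"wx": 0,"wy": 0,"wz": 0,"dx": 0.13,"dy": 0,"dz": -0.1,"jaw": -1}]}}

```text
t: 8.55
tcp_pos: [0.465, -0.3508, 0.1582]
eef_rot: [0.067, 0.887, -0.14, 0.435]
force: [0.0, 0.6, -0.7]
grip_width: 0.0882
grasp_force: 0.0
```

>>> {"method": "servo_tool", "body": {"commands": [{"wx": 0,"wy": 0,"wz": 0,"dx": 0.1,"dy": 0,"dz": -0.08,"jaw": -1},{"wx": 0,"wy": 0,"wz": 0,"dx": 0.1,"dy": 0,"dz": -0.08,"jaw": -1}]}}

```text
t: 8.72
tcp_pos: [0.465, -0.3508, 0.1646]
eef_rot: [0.067, 0.887, -0.14, 0.436]
force: [-0.6, 0.2, -0.0]
grip_width: 0.0884
grasp_force: 0.0
```

>>> {"method": "servo_tool", "body": {"commands": [{"wx": 0,"wy": 0,"wz": 0,"dx": 0.1,"dy": 0,"dz": -0.08,"jaw": -1},{"wx": 0,"wy": 0,"wz": 0,"dx": 0.1,"dy": 0,"dz": -0.08,"jaw": -1}]}}

```text
t: 8.88
tcp_pos: [0.4649, -0.3506, 0.1707]
eef_rot: [0.067, 0.887, -0.14, 0.435]
force: [-0.8, -0.3, -0.0]
grip_width: 0.0882
grasp_force: 0.0
```

```bash
python3 st.py
```

```text
8.8833 tcp hood [-0.0514 -0.0002  0.1707] F hood [-0.7 -0.5 -0. ] [-1.22 -0.04  2.28  1.29  0.71 -0.3 ] 0.0882380077793988
[[ 0.612 -0.019  0.791]
 [-0.015 -1.    -0.013]
 [ 0.791 -0.003 -0.612]]
tip [-0.0309 -0.0006  0.1661]
tiplow [-0.0419 -0.0003  0.1519]
body [-6.410e-02 -2.000e-04  2.278e-01]
```

There is no contact. From the first wrist picture, the pads' 88 mm spacing puts the open tips about 5–8 mm behind the TCP too, so they are still just in front of the lip. I'll go down, then further in.

>>> {"method": "servo_tool", "body": {"commands": [{"wx": 0,"wy": 0,"wz": 0,"dx": -0.4,"dy": 0,"dz": 0.28,"jaw": -1},{"wx": 0,"wy": 0,"wz": 0,"dx": -0.45,"dy": 0,"dz": 0.35,"jaw": -1},{"wx": 0,"wy": 0,"wz": 0,"dx": -0.45,"dy": 0,"dz": 0.35,"jaw": -1},{"wx": 0,"wy": 0,"wz": 0,"dx": 0,"dy": 0,"dz": 0,"jaw": -1}]}}

```text
t: 9.22
tcp_pos: [0.4639, -0.349, 0.1272]
eef_rot: [0.065, 0.887, -0.141, 0.434]
force: [-0.6, 0.3, -0.4]
grip_width: 0.088
grasp_force: 0.0
```

```bash
sed -i 's/9,19),("tiplow",-9,19),("body",37.5,-45/9,-7),("tiplow",-9,-7),("body",37.5,-71/' st.py; python3 goal.py "(-.027,0,.13)"
```

```text
9.2167 tcp hood [-0.0529  0.001   0.1272] F hood [-0.6  0.1 -0.4] [-1.22  0.08  2.29  1.44  0.68 -0.49] 0.08802974732158142
[[ 0.614 -0.019  0.789]
 [-0.017 -1.    -0.011]
 [ 0.789 -0.006 -0.614]]
tip [-0.0529  0.0009  0.1386]
tiplow [-0.0639  0.0012  0.1244]
body [-0.0859  0.0012  0.2004]
units [0.72 0.02 0.75]
```

>>> {"method": "servo_tool", "body": {"commands": [{"wx": 0,"wy": 0,"wz": 0,"dx": 0.15,"dy": 0,"dz": 0.16,"jaw": -1},{"wx": 0,"wy": 0,"wz": 0,"dx": 0.15,"dy": 0,"dz": 0.16,"jaw": -1},{"wx": 0,"wy": 0,"wz": 0,"dx": 0.15,"dy": 0,"dz": 0.16,"jaw": -1},{"wx": 0,"wy": 0,"wz": 0,"dx": 0.15,"dy": 0,"dz": 0.16,"jaw": -1},{"wx": 0,"wy": 0,"wz": 0,"dx": 0,"dy": 0,"dz": 0,"jaw": -1}]}}

```text
t: 9.63
tcp_pos: [0.4866, -0.3578, 0.133]
eef_rot: [0.067, 0.886, -0.14, 0.436]
force: [0.1, 0.1, 0.4]
grip_width: 0.088
grasp_force: 0.0
```

>>> {"method": "servo_tool", "body": {"commands": [{"wx": 0,"wy": 0,"wz": 0,"dx": 0.13,"dy": 0,"dz": -0.1,"jaw": -1},{"wx": 0,"wy": 0,"wz": 0,"dx": 0.13,"dy": 0,"dz": -0.1,"jaw": -1},{"wx": 0,"wy": 0,"wz": 0,"dx": 0.13,"dy": 0,"dz": -0.1,"jaw": -1}]}}

```text
t: 9.88
tcp_pos: [0.4848, -0.3563, 0.1433]
eef_rot: [0.067, 0.887, -0.14, 0.434]
force: [0.1, -0.3, -4.9]
grip_width: 0.0884
grasp_force: 2.2
```

>>> {"method": "servo_tool", "body": {"commands": [{"wx": 0,"wy": 0,"wz": 0,"dx": 0.1,"dy": 0,"dz": -0.08,"jaw": -1},{"wx": 0,"wy": 0,"wz": 0,"dx": 0.1,"dy": 0,"dz": -0.08,"jaw": -1}]}}

```text
t: 10.05
tcp_pos: [0.4849, -0.3564, 0.1501]
eef_rot: [0.067, 0.887, -0.14, 0.435]
force: [-0.2, 1.1, -5.6]
grip_width: 0.0881
grasp_force: 2.4
```

```bash
python3 st.py
```

```text
10.05 tcp hood [-0.0307 -0.      0.1501] F hood [-0.5  1.  -5.6] [-1.17  0.06  2.24  1.38  0.66 -0.38] 0.08806806636149235
[[ 0.613 -0.019  0.79 ]
 [-0.014 -1.    -0.012]
 [ 0.79  -0.004 -0.613]]
tip [-3.070e-02 -1.000e-04  1.615e-01]
tiplow [-0.0417  0.0002  0.1473]
body [-0.0638  0.0003  0.2232]
```

Contact at 5 N, and the window is moving. I'll raise it about 70 mm, then check against the marker.

>>> {"method": "servo_tool", "body": {"commands": [{"wx": 0,"wy": 0,"wz": 0,"dx": 0.19,"dy": 0,"dz": -0.15,"jaw": -1},{"wx": 0,"wy": 0,"wz": 0,"dx": 0.25,"dy": 0,"dz": -0.195,"jaw": -1},{"wx": 0,"wy": 0,"wz": 0,"dx": 0.25,"dy": 0,"dz": -0.195,"jaw": -1},{"wx": 0,"wy": 0,"wz": 0,"dx": 0.25,"dy": 0,"dz": -0.195,"jaw": -1},{"wx": 0,"wy": 0,"wz": 0,"dx": 0.25,"dy": 0,"dz": -0.195,"jaw": -1},{"wx": 0,"wy": 0,"wz": 0,"dx": 0.25,"dy": 0,"dz": -0.195,"jaw": -1},{"wx": 0,"wy": 0,"wz": 0,"dx": 0.25,"dy": 0,"dz": -0.195,"jaw": -1},{"wx": 0,"wy": 0,"wz": 0,"dx": 0.25,"dy": 0,"dz": -0.195,"jaw": -1},{"wx": 0,"wy": 0,"wz": 0,"dx": 0.19,"dy": 0,"dz": -0.15,"jaw": -1},{"wx": 0,"wy": 0,"wz": 0,"dx": 0.1,"dy": 0,"dz": -0.08,"jaw": -1},{"wx": 0,"wy": 0,"wz": 0,"dx": 0,"dy": 0,"dz": 0,"jaw": -1}]}}

```text
t: 10.97
tcp_pos: [0.485, -0.3567, 0.2218]
eef_rot: [0.067, 0.887, -0.14, 0.436]
force: [-2.8, 3.4, -1.3]
grip_width: 0.0881
grasp_force: 1.6
```

```bash
python3 st.py
python3 - <<'E'
from h import *
s=sense();np.save("s5.npy",np.r_[s["tcp_pos"],s["eef_rot"]])
a,b,w=[snapshot(n)[:,:,::-1].copy() for n in("scene","side","wrist")]
for n,i in zip(("a5","b5","w5"),(a,b,w)): cv2.imwrite(f"pics/{n}.png",i)
p=np.load("p.npy");print(p)
z=lambda i,f:cv2.resize(i,None,fx=f,fy=f,interpolation=2)
m=np.zeros((600,800,3),np.uint8);i=z(a[170:290,275:375],4);m[:480,:400]=i;m[480:,:]=0
i=z(w,.625);m[:300,400:]=i;i=z(b[180:255,280:380],4);m[300:600,400:]=i
cv2.imwrite("pics/c5.png",m)
E
```

```text
10.9667 tcp hood [-0.0305 -0.0003  0.2218] F hood [-3.6  2.4 -1.3] [-1.17 -0.11  2.21  1.15  0.72 -0.08] 0.08812559773607995
[[ 0.611 -0.018  0.791]
 [-0.014 -1.    -0.012]
 [ 0.791 -0.003 -0.611]]
tip [-0.0305 -0.0003  0.2332]
tiplow [-4.15e-02 -1.00e-04  2.19e-01]
body [-6.370e-02  1.000e-04  2.949e-01]
[  0.51422524  -0.36524712  -0.29294311 165.69907726 260.47157073
 -16.59637984]
```

View pics/c5.png

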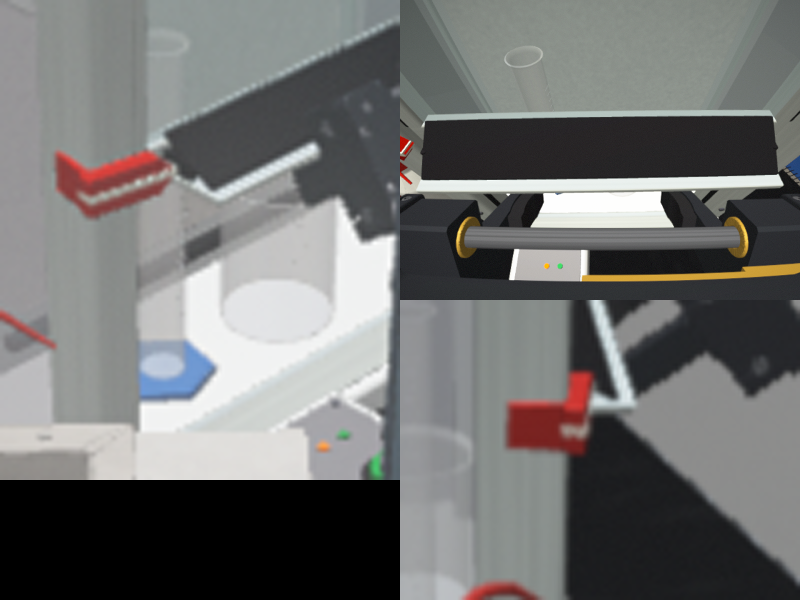

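The composite shows the lip just above the marker's level in the side crop: its front corner is at side (338,207), against the marker line at (326,212.7). In the scene the lip's front-left corner is at (329.3,220). The glassware is undisturbed. Now I'll compute both heights by triangulation.

Run:
```python
from h import *
p=np.load("p.npy");ca,cb=cam("scene"),cam("side")
P,g=tri(ray(ca,(329.3,220.2)),ray(cb,(338.2,207.3)));print("lip corner",P,g,"expected xy",W(p,(-44,120,0)))
A,g=tri(ray(ca,(298.3,220.5)),ray(cb,(326,212.7)));print("mark",A,g)
for z in(240,245,250,255): print(z,proj(ca,W(p,(-44,120,z)))[0],proj(cb,W(p,(-44,120,z)))[0])
for z in(250,255,260,265): print("mk",z,proj(ca,W(p,(-17,175,z)))[0],proj(cb,W(p,(-17,175,z)))[0], proj(ca,W(p,(-17,125,z)))[0])
b=cv2.imread("pics/b5.png").astype(int).sum(2);a=cv2.imread("pics/a5.png").astype(int).sum(2)
print("side rows 200-212 cols 328-342");print(b[200:213,326:342])
print("side mark red/white");r=cv2.imread("pics/b5.png").astype(int);print(r[204:220,318:328,1])
print("scene");print(a[212:226,322:342])
```

```text
lip corner [ 0.50562677 -0.23749272  0.24835686] 0.0030310198357652047 expected xy [ 0.50675226 -0.23765341  0.        ]
mark [ 0.54861932 -0.19281855  0.26034843] 0.00038034667556942255
240 [328.75642715 224.48318185] [337.16736151 210.73980263]
245 [328.76894642 222.28302783] [337.26726019 208.25048885]
250 [328.78150575 220.07252287] [337.36765115 205.74802728]
255 [328.79410518 217.85161449] [337.46853739 203.2323288 ]
mk 250 [298.47273573 225.27238385] [325.88450607 218.09107379] [317.24335798 215.9802629 ]
mk 255 [298.41257804 223.03175481] [325.9596831  215.44175825] [317.22885022 213.77573679]
mk 260 [298.35220784 220.78037589] [326.03527219 212.77737914] [317.21429129 211.56099112]
mk 265 [298.29162476 218.51819149] [326.11127622 210.09782611] [317.19968108 209.3359756 ]
side rows 200-212 cols 328-342
[[298 240 236 157 122 114 177 410 631 665 653 387 169 117 115 112]
 [291 241 286 183 122 116 146 333 616 664 659 446 217 125 114 121]
 [294 281 328 232 142 116 119 229 511 648 663 598 329 151 151 184]
 [292 331 464 435 308 205 139 178 412 634 667 662 386 212 306 340]
 [287 377 
[... 1799 characters left out ...]
 431 473
  465 469]
 [449 438 437 492 544 635 649 658 668 665 667 561 479 444 436 471 469 468
  467 469]
 [453 454 450 438 442 486 567 649 646 589 489 439 454 524 494 478 474 469
  469 464]
 [458 459 460 455 445 435 455 481 467 449 437 477 477 492 486 525 533 496
  486 453]
 [460 460 464 461 455 453 453 423 435 465 470 478 481 485 487 486 473 455
  435 447]
 [444 461 464 460 462 463 463 459 456 466 470 475 480 485 481 456 431 428
  422 421]
 [459 460 461 456 463 470 455 450 458 465 474 476 479 455 430 423 422 421
  417 410]
 [454 462 458 453 456 453 446 446 460 468 465 451 428 427 419 420 414 412
  410 412]
 [453 452 455 446 447 448 450 444 455 436 418 414 413 418 412 408 409 409
  415 443]]
```

The lip is at about 248–249 mm and the marker at about 260.5 mm. I'll push roughly 9 mm more and measure again.

>>> {"method": "servo_tool", "body": {"commands": [{"wx": 0,"wy": 0,"wz": 0,"dx": 0.1,"dy": 0,"dz": -0.08,"jaw": -1},{"wx": 0,"wy": 0,"wz": 0,"dx": 0.1,"dy": 0,"dz": -0.08,"jaw": -1},{"wx": 0,"wy": 0,"wz": 0,"dx": 0.09,"dy": 0,"dz": -0.07,"jaw": -1},{"wx": 0,"wy": 0,"wz": 0,"dx": 0,"dy": 0,"dz": 0,"jaw": -1},{"wx": 0,"wy": 0,"wz": 0,"dx": 0,"dy": 0,"dz": 0,"jaw": -1}]}}

```text
t: 11.53
tcp_pos: [0.4848, -0.3572, 0.2308]
eef_rot: [0.067, 0.887, -0.14, 0.436]
force: [-2.8, 2.2, -2.7]
grip_width: 0.088
grasp_force: 1.8
```

```bash
python3 st.py|head -1
cat > meas.py <<'E'
from h import *
import sys
p=np.load("p.npy");ca,cb=cam("scene"),cam("side")
if sys.argv[1]!="old":
    for n,k in(("scene","a"),("side","b")): cv2.imwrite(f"pics/{k}{sys.argv[1]}.png",snapshot(n)[:,:,::-1])
k="5" if sys.argv[1]=="old" else sys.argv[1]
a=cv2.imread(f"pics/a{k}.png").astype(float).sum(2);b=cv2.imread(f"pics/b{k}.png").astype(float).sum(2)
def edge(g,col,lo,hi,):  # lowest strong bright->dark half-level crossing
    v=g[lo:hi,col];i=int(v.argmax());t=(v[i]+v[i:i+6].min())/2
    for j in range(i,len(v)-1):
        if v[j]>=t>v[j+1]: return lo+j+(v[j]-t)/(v[j]-v[j+1])
# model curves: lip underside front edge line seen at column
def z_of(c,pts,col,row):
    zs=np.arange(225,285,.5);rows=[]
    for z in zs:
        q=proj(c,np.array([W(p,(x,y,z)) for x,y in pts]));o=np.argsort(q[:,0]);rows.append(np.interp(col,q[o,0],q[o,1]))
    return np.interp(-row,-np.array(rows),zs)
side=[(-44+i*5,120) for i in range(9)];front=[(-44,120-i*4) for i in range(15)]
print("side",[(c,round(e,2),round(float(z_of(cb,side,c,e)),1)) for c in(330,331,332,333) for e in[edge(b,c,192,214)]])
print("scene",[(c,round(e,2),round(float(z_of(ca,front,c,e)),1)) for c in(332,334,336,338,340,342) for e in[edge(a,c,200,226)]])
# mark: white line = non-red inside clip ; saturation minimum in red rows
r0=cv2.imread("pics/a0.png") if 0 else cv2.imread("pics/scene0.png").astype(float);s0=cv2.imread("pics/side0.png").astype(float)
def line(im,col,lo,hi):
    v=im[lo:hi,col,1].clip(60)-60;return lo+(v*np.arange(hi-lo)).sum()/v.sum()
mk=[(p[5],175-i*3) for i in range(16)]
print("mark scene",[(c,round(l,2),round(float(z_of(ca,mk,c,l)),1)) for c,lo,hi in((300,216,223),(303,215,222),(306,214,221),(309,212,219)) for l in[line(r0,c,lo,hi)]])
mks=[(p[5]+i*2,175) for i in range(8)]
print("mark side",[(c,round(l,2),round(float(z_of(cb,mks,c,l)),1)) for c in(321,322,323,324,325) for l in[line(s0,c,209,216)]])
E
python3 meas.py old; python3 meas.py 6
```

```text
11.5333 tcp hood [-0.0305 -0.0008  0.2308] F hood [-3.3  1.3 -2.7] [-1.17 -0.13  2.2   1.12  0.73 -0.05] 0.08795218300574832
side [(330, np.float64(206.98), 247.8), (331, np.float64(207.1), 247.5), (332, np.float64(195.44), 270.5), (333, np.float64(198.22), 265.0)]
scene [(332, np.float64(218.64), 249.5), (334, np.float64(217.56), 249.7), (336, np.float64(216.59), 249.6), (338, np.float64(215.6), 249.5), (340, np.float64(214.6), 249.5), (342, np.float64(213.58), 249.5)]
mark scene [(300, np.float64(218.75), 262.3), (303, np.float64(217.73), 261.4), (306, np.float64(216.65), 260.6), (309, np.float64(215.45), 260.0)]
mark side [(321, np.float64(212.2), 261.2), (322, np.float64(212.21), 261.2), (323, np.float64(212.18), 261.2), (324, np.float64(212.52), 260.5), (325, np.float64(212.55), 260.5)]
side [(330, np.float64(202.74), 256.2), (331, np.float64(202.55), 256.6), (332, np.float64(202.22), 257.2), (333, np.float64(194.82), 271.7)]
scene [(332, np.float64(214.63), 258.6), (334, np.float64(213.62), 258.6), (336, np.float64(212.63), 258.6), (338, np.float64(211.58), 258.7), (340, np.float64(210.6), 258.6), (342, np.float64(209.59), 258.6)]
mark scene [(300, np.float64(218.75), 262.3), (303, np.float64(217.73), 261.4), (306, np.float64(216.65), 260.6), (309, np.float64(215.45), 260.0)]
mark side [(321, np.float64(212.2), 261.2), (322, np.float64(212.21), 261.2), (323, np.float64(212.18), 261.2), (324, np.float64(212.52), 260.5), (325, np.float64(212.55), 260.5)]
```

It moved exactly 9 mm. The difference left is 2.5 mm in the scene and about 4 mm in the side view, so I'll push 3 mm more, then drop the fingers clear and back away.

>>> {"method": "servo_tool", "body": {"commands": [{"wx": 0,"wy": 0,"wz": 0,"dx": 0.05,"dy": 0,"dz": -0.04,"jaw": -1},{"wx": 0,"wy": 0,"wz": 0,"dx": 0.05,"dy": 0,"dz": -0.04,"jaw": -1},{"wx": 0,"wy": 0,"wz": 0,"dx": 0,"dy": 0,"dz": 0,"jaw": -1},{"wx": 0,"wy": 0,"wz": 0,"dx": 0,"dy": 0,"dz": 0,"jaw": -1}]}}

```text
t: 11.97
tcp_pos: [0.4847, -0.3571, 0.2337]
eef_rot: [0.067, 0.887, -0.14, 0.435]
force: [-1.4, 2.2, -3.3]
grip_width: 0.0876
grasp_force: 2.1
```

```bash
python3 st.py|head -1; python3 meas.py 7
```

```text
11.9667 tcp hood [-0.0306 -0.0008  0.2337] F hood [-2.   1.7 -3.3] [-1.17 -0.14  2.2   1.11  0.74 -0.03] 0.08758847450633839
side [(330, np.float64(200.38), 260.9), (331, np.float64(200.36), 260.9), (332, np.float64(200.71), 260.2), (333, np.float64(200.6), 260.3)]
scene [(332, np.float64(213.51), 261.1), (334, np.float64(212.49), 261.2), (336, np.float64(211.5), 261.2), (338, np.float64(210.49), 261.2), (340, np.float64(209.51), 261.1), (342, np.float64(208.51), 261.1)]
mark scene [(300, np.float64(218.75), 262.3), (303, np.float64(217.73), 261.4), (306, np.float64(216.65), 260.6), (309, np.float64(215.45), 260.0)]
mark side [(321, np.float64(212.2), 261.2), (322, np.float64(212.21), 261.2), (323, np.float64(212.18), 261.2), (324, np.float64(212.52), 260.5), (325, np.float64(212.55), 260.5)]
```

The lip now matches the marker in both views, at about 261 mm. I'll retract straight down, then back.

>>> {"method": "servo_tool", "body": {"commands": [{"wx": 0,"wy": 0,"wz": 0,"dx": -0.16,"dy": 0,"dz": 0.12,"jaw": -1},{"wx": 0,"wy": 0,"wz": 0,"dx": -0.32,"dy": 0,"dz": 0.24,"jaw": -1},{"wx": 0,"wy": 0,"wz": 0,"dx": -0.47,"dy": 0,"dz": 0.37,"jaw": -1},{"wx": 0,"wy": 0,"wz": 0,"dx": -0.3,"dy": 0,"dz": -0.2,"jaw": -1},{"wx": 0,"wy": 0,"wz": 0,"dx": -0.37,"dy": 0,"dz": -0.47,"jaw": -1},{"wx": 0,"wy": 0,"wz": 0,"dx": -0.37,"dy": 0,"dz": -0.47,"jaw": -1},{"wx": 0,"wy": 0,"wz": 0,"dx": -0.37,"dy": 0,"dz": -0.47,"jaw": -1},{"wx": 0,"wy": 0,"wz": 0,"dx": -0.37,"dy": 0,"dz": -0.47,"jaw": -1},{"wx": 0,"wy": 0,"wz": 0,"dx": -0.37,"dy": 0,"dz": -0.47,"jaw": -1},{"wx": 0,"wy": 0,"wz": 0,"dx": 0,"dy": 0,"dz": 0,"jaw": -1},{"wx": 0,"wy": 0,"wz": 0,"dx": 0,"dy": 0,"dz": 0,"jaw": -1}]}}

```text
t: 12.98
tcp_pos: [0.4048, -0.3326, 0.2012]
eef_rot: [0.068, 0.886, -0.141, 0.436]
force: [0.0, 0.1, -0.5]
grip_width: 0.0884
grasp_force: 0.0
```

```bash
python3 st.py; python3 meas.py 8|head -2
python3 - <<'E'
from h import *
b=cv2.imread("pics/b8.png")
for im in(cv2.imread("pics/s4.png"),b):
  h=im.astype(int);q=(h[...,1]>h[...,2]+40)&(h[...,1]>h[...,0]+25);y,x=np.nonzero(q[240:285,353:400])
  print("green",y.min()+240,y.max()+240,len(x))
E
```

```text
12.9833 tcp hood [-0.1141 -0.0004  0.2012] F hood [ 0.   0.1 -0.5] [-1.39 -0.26  2.38  1.13  0.88 -0.22] 0.088412133484381
[[ 0.611 -0.022  0.792]
 [-0.015 -1.    -0.016]
 [ 0.792 -0.002 -0.611]]
tip [-0.1142 -0.0004  0.2126]
tiplow [-1.252e-01 -1.000e-04  1.983e-01]
body [-1.475e-01  2.000e-04  2.742e-01]
side [(330, np.float64(200.38), 260.9), (331, np.float64(200.35), 260.9), (332, np.float64(200.5), 260.6), (333, np.float64(200.53), 260.5)]
scene [(332, np.float64(213.51), 261.1), (334, np.float64(212.51), 261.1), (336, np.float64(211.51), 261.1), (338, np.float64(210.49), 261.2), (340, np.float64(209.5), 261.1), (342, np.float64(208.5), 261.1)]
green 259 266 78
green 259 266 78
```

The window has held its height, the button is still in and the hand is clear of everything, so I'll hand in.

```bash
python3 -c "
from station import robot
print(robot.close_job())"
```

```text
the job is handed in; nothing more can be done
None
```

I pressed the blower button fully in, then raised the window until the lip's underside measured 261 mm, level with the marker line (about 261 mm) to within about 1 mm, backed the hand clear and handed the job in at about 13 s, but the hand-in gave no verdict.

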